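# Vent a paint conditioning chamber

## Task

A yellow-labelled paint tin has been left on the blue sprung lid of the sample chamber: lift it off by its red-gripped handle and stand it upright, wholly on the round black mat with the orange edge, without dropping it. Then raise the lid by its black bar until its red side pointer is level with the green flag, and finish while still holding the lid there, gripper on the lid, because the spring would shut it. Leave the flag as it is set and do not disturb the other things on the bench.

Things in the scene. Friction and masses are not known exactly. Their poses are not given: they have to be found in the camera images.
- chamber: white sample conditioning chamber fixed to the bench, open box 280 mm (its x) by 240 mm (its y) by 90 mm high, origin at the centre of its underside; its x points from the front panel to the hinge side, y to its left, z up. The closed lid covers it and its top lies 102 mm above the bench
- lid (a joint): angle in rad of the blue lid (280 by 240 by 12 mm, 0.5 kg), 0 = shut, grows as the front edge rises, stop at 1.3. A spring and its weight shut it: about 6 N straight up at the bar starts it, about 10 N holds it at 0.6 rad; it does not stay by itself
- lid_bar (a point): centre of the black round bar across the lid near its front edge: diameter 14 mm, 110 mm long along the chamber's y, on two posts near its ends (90 mm free between them), centre 45 mm above the lid's top; 240 mm in front of and 57 mm above the hinge line when shut. Being round, it can turn between the fingers as the lid swings. Axes are the lid's: x and z turn with the lid, y is the hinge direction
- lid_hinge (a point): middle of the hinge line, at the chamber's far upper edge, 140 mm behind the chamber's centre and 90 mm above the bench; the hinge line runs along the chamber's y. Positive lid angle swings the front edge up and back
- lid_pointer (a point): outer end of the red pointer on the lid's left (+y) side edge, 140 mm from the hinge line, 8 mm tall
- mark (a joint): angle in rad at which the green flag is set, measured like the lid's angle about the same hinge line (0.32 to 0.62): the lid is at the mark when its angle equals this one. Stiff friction joint, to be left as it is
- mark_flag (a point): centre of the green flag, a block 30 mm by 22 mm by 18 mm tall on a thin dark arm beside the chamber's left (+y) side, 140 mm from the hinge line; its top is at most 185 mm above the bench. When the lid is at the mark the red pointer is right beside the middle of the flag. Axes as the lid's at that angle
- tin_center (a point): centre of the paint tin, half-way up: 90 mm across, 80 mm tall, about 0.45 kg, yellow label, starts standing on the lid; z is its axis
- tin_handle: the tin's stiff upright carrying hoop; origin at the centre of its red round grip, 14 mm in diameter and 50 mm long along its x, 82 mm above the tin's centre, 122 mm above the tin's foot (42 mm above the tin's top); rigidly fixed to the tin
- mat: round black rubber mat with an orange edge, 140 mm across, 4 mm thick, fixed to the bench left or right of the chamber; origin at the centre of its underside
- jar: bystander, loose: squat white plastic screw-top jar, 72 mm across, 85 mm tall; origin at the centre of its underside
- wash_a: bystander, loose: white wash bottle with blue cap and spout, 66 mm across, 190 mm tall; origin at the centre of its underside
- wash_b: bystander, loose: white wash bottle with blue cap and spout, 66 mm across, 190 mm tall; origin at the centre of its underside
- amber: bystander, loose: amber glass bottle with black cap, 60 mm across, 130 mm tall; origin at the centre of its underside
- beaker: bystander, loose: open green plastic beaker, 70 mm across, 85 mm tall; origin at the centre of its underside

How it is judged:
By the outcome, as a careful person would: the job done as asked, in the order asked, and still so for the second after the job is handed in, while the arm keeps its last pose, push and grip.
It also fails if it takes over 61 s, if anything falls off the work surface, if the arm or the gripper's body presses on something with over 40 N, if the wrist force passes 120 N, or if a joint passes its speed limit or range.

## Robot

A 6-joint arm with a two-finger parallel gripper is mounted at the origin on the work surface. World frame = base frame: x ahead of the robot, y to its left, z up, the work surface at z = 0. Lengths are in m, angles in rad, forces in N, time in s.
With the tool pointing down it reaches from about 0.25 to 0.725 m from the base axis. Payload 4 kg.
Tool frame: the origin (TCP) lies between the finger pads; the fingertips stand 17 mm ahead of it and the grasp point (between the pads) lies 2 mm behind it; z points along the fingers, y is the direction in which the jaws open and shut (so a half turn about z gives the same grasp; the last joint's range is limited). The gripper opens to 85 mm and grips with 20 to 120 N. Pads are 22 mm wide; open, the fingers measure 114 mm over their backs; the gripper's body (76 mm by 85 mm) begins 54 mm behind the grasp point. The pads swing forward as they close: fully open they stand 13 mm farther back than shut.
Start: joints at [-1.138, 0.241, 0.005, 1.335, 0, 1.571], TCP at [0.21, -0.454, 0.218] pointing down, gripper open.
Joint ranges: [-2.72, 2.72], [-1.05, 1.87], [-1.09, 1.28], [-1.99, 2.15], [-1.42, 1.44], [-3.14, 3.14]. Speed limits (rad/s): [2.79, 2.79, 3.14, 3.14, 3.14, 3.14].

## Interface

Orientations are given as a unit quaternion [x, y, z, w].
In Python, from workcell import readout, viewer, order gives the robot as it stands. The module is installed in compiled form; this text tells all that it offers.
- The arm moves only by the shell command python3 -m crank 'ROWS'. ROWS is text: rows parted by semicolons, each of 7 numbers parted by spaces: the shift along the tool's x, y, z in m, then the turn, a rotation vector about the tool's x, y, z in rad, then the gripper's target within -1 to 1 (shut at 1, half-way at 0, fully open at -1). A call has 1 to 20 rows; each row shifts and turns the pose as measured when the row begins, along the tool's axes as they then stand; what a row does not reach is not made up. A row lasts 1/12 s, in which the tool goes at most 41.7 mm and 7.16 degrees, less where a joint would pass 70% of its speed; a pose out of reach is approached as far as the arm can. A call with a gripper value outside its range is refused whole. The fingers move at their own pace and stop on an object; the grip force is fixed at half the most. Time passes only in rows, so rows that do not move let the fingers close. It gives the time, the measured TCP pose, the force and the opening at its end, in the units of the state.
- readout.get_obs(): the state, without advancing time (a new reading comes with each control period).
- viewer.camera(name): name is "side" or "top"; returns the picture (480x640x3 uint8, red, green, blue); there is no depth.
- viewer.calibration(name): a dict with "fx", "fy", "cx", "cy" (pixels), "D" ([k1, k2, p1, p2, k3] as OpenCV has them; the pictures are not rectified), "eye" and "rotation" of the camera in the world. Camera axes: x right, y down, z forward; pixel columns grow to the right and rows downward; lengths in m; the calibration is good to about 2 mm. A picture is of the moment at which its call begins. calibration takes no time and is no camera call.
- order.job_done(): hands the job in, once; it reports no verdict.
The state is a dict: "clock": time; "joint_pos": joint angles; "joint_vel": joint speeds; "tau": joint torques, N m; "eef_pos": TCP position; "tool_rot": TCP orientation; "ft_force": force on the tool from outside, world axes, zero at the start; "ft_torque": the same for the moment, N m; "grip_width": finger opening in m.
Only numpy, scipy, OpenCV 4.12 (cv2) and the standard library are available. Lean on these libraries where they do the work, as an engineer would, in place of code of your own. Each camera call takes 0.05 s, during which the arm holds its last target. There are 200 camera calls.

## Working session

There is one attempt and no reset: what is moved stays moved. The work goes in short steps, Python scripts to look and compute and a shell command to move; the robot and the scene stay as the last step left them, time stands still between calls to the robot, and variables do not carry over. Pictures are saved under pics/ and viewed, about 8 in all and at most 12, crops included, and the job is handed in when it is done.

```bash
mkdir -p pics; python3 - <<'E'
from workcell import readout, viewer
import cv2
for n in("side","top"):
    im=viewer.camera(n); cv2.imwrite(f"pics/{n}0.png",im[:,:,::-1]); c=viewer.calibration(n); print(n,c)
print(readout.get_obs())
E
```

```text
side {'fx': 536.9299648308626, 'fy': 536.9299648308626, 'cx': 317.70808606498906, 'cy': 236.71179059916295, 'D': array([0.02844238, 0.        , 0.        , 0.        , 0.        ]), 'eye': array([ 0.36751907, -0.96686883,  0.89893499]), 'rotation': array([ 0.88640698, -0.08445221,  0.05066237, -0.45230943])}
top {'fx': 489.2644000013876, 'fy': 489.2644000013876, 'cx': 313.2754198391672, 'cy': 232.84918434617762, 'D': array([-0.06958605,  0.        ,  0.        ,  0.        ,  0.        ]), 'eye': array([ 0.50564137, -0.0038655 ,  1.28716593]), 'rotation': array([-0.70426711,  0.70921389, -0.02268513,  0.02255858])}
{'clock': 0.1, 'joint_pos': array([-1.13802771e+00,  2.41335756e-01,  3.86834940e-03,  1.33518945e+00,
        7.99230962e-05,  1.57079591e+00]), 'joint_vel': array([ 0.00254493, -0.00067785,  0.00233149, -0.00201426, -0.00055377,
       -0.00023559]), 'tau': array([-2.64285500e-04, -3.73137403e+01,  2.53009719e+01,  1.08469545e-02,
       -4.40890085e-05, -2.56181423e-06]), 'eef_pos': array([ 0.20947175, -0.45336495,  0.21690652]), 'tool_rot': array([ 9.76679659e-01,  2.14699734e-01, -1.60697243e-04, -9.17148743e-04]), 'ft_force': array([-0.81130079,  0.5090173 ,  0.99986234]), 'ft_torque': array([0.01707751, 0.03644727, 0.01353766]), 'grip_width': 0.08540389391598689}
```

View pics/side0.png

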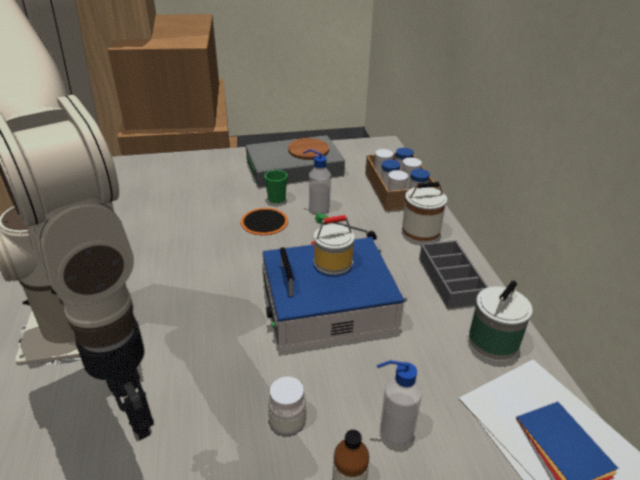

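View pics/top0.png

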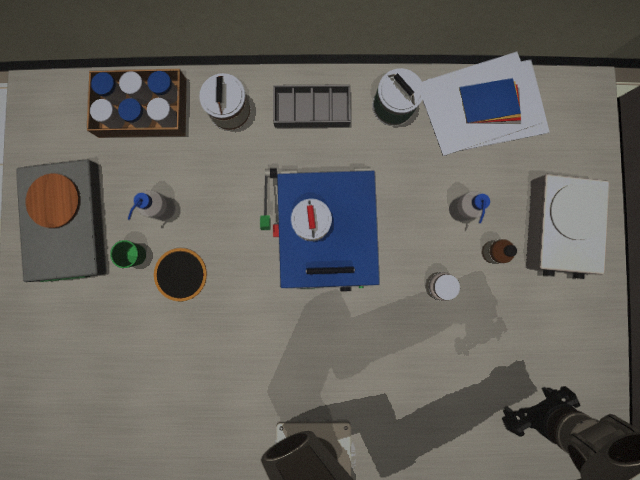

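The pictures show the tin standing on the lid, with its red grip at about (311,216) in the top view. The bar is at (330,270), the flag at (265,222), the pointer at (277,230) and the mat at (180,274), left of the chamber.

```bash
cat > h.py <<'E'
import cv2, numpy as np
from scipy.spatial.transform import Rotation as R
from workcell import readout, viewer
np.set_printoptions(precision=4,suppress=True)
C={n:viewer.calibration(n) for n in("side","top")}
def K(c): return np.array([[c["fx"],0,c["cx"]],[0,c["fy"],c["cy"]],[0,0,1]])
def rays(n,p):
    c=C[n]; u=cv2.undistortPoints(np.array(p,float).reshape(-1,1,2),K(c),c["D"])[:,0]
    return c["eye"],R.from_quat(c["rotation"]).apply(np.c_[u,np.ones(len(u))])
def onz(n,p,z):
    e,d=rays(n,p); return e+d*((z-e[2])/d[:,2])[:,None]
def cross(ps,pt):
    (e1,d1),(e2,d2)=rays("side",[ps]),rays("top",[pt]); d1,d2=d1[0],d2[0]
    s=np.linalg.lstsq(np.c_[d1,-d2],e2-e1,rcond=None)[0]; a,b=e1+s[0]*d1,e2+s[1]*d2
    return (a+b)/2,np.linalg.norm(a-b)
def proj(n,P):
    c=C[n]; r=R.from_quat(c["rotation"]).inv(); P=np.atleast_2d(P)
    return cv2.projectPoints(r.apply(P-c["eye"]),np.zeros(3),np.zeros(3),K(c),c["D"])[0][:,0]
H={"red":[((0,150,80),(6,255,255)),((174,150,80),(180,255,255))],"green":[((55,130,40),(80,255,255))],
   "orange":[((7,140,100),(16,255,255))],"blue":[((105,150,50),(125,255,255))],"black":[((0,0,0),(180,255,45))]}
def blobs(im,col,roi,amin=8):
    x0,y0,x1,y1=roi; h=cv2.cvtColor(im[y0:y1,x0:x1],cv2.COLOR_RGB2HSV)
    m=sum(cv2.inRange(h,np.array(a),np.array(b)) for a,b in H[col])
    cs,_=cv2.findContours(m,cv2.RETR_EXTERNAL,cv2.CHAIN_APPROX_NONE)
    o=[]
    for c in cs:
        M=cv2.contourArea(c)
        if M>=amin:
            r=cv2.minAreaRect(c); o.append((M,np.array(r[0])+(x0,y0),r[1],cv2.boxPoints(r)+(x0,y0),c+np.array([x0,y0])))
    return sorted(o,key=lambda t:-t[0])
E
python3 - <<'E'
from h import *
s,t=viewer.camera("side"),viewer.camera("top")
np.save("s0.npy",s);np.save("t0.npy",t)
for n,im,L in(("top",t,[("red",(255,190,350,250)),("green",(250,205,290,250)),("orange",(140,235,220,310)),("blue",(270,160,390,300)),("black",(295,255,365,282))]),
              ("side",s,[("red",(300,205,360,255)),("green",(300,205,345,230)),("orange",(230,200,295,240)),("black",(272,240,300,300))])):
    for col,roi in L:
        for b in blobs(im,col,roi)[:3]: print(n,col,b[0],b[1],np.array(b[2]),b[3].round(1).tolist())
b=blobs(t,"blue",(270,160,390,300))[0]; print("lid corners",onz("top",b[3],.102))
b=blobs(t,"orange",(140,235,220,310))[0]; print("mat",onz("top",[cv2.fitEllipse(b[4])[0]],.004)); print(onz("top",b[3],.004))
b=blobs(t,"black",(295,255,365,282))[0]; print("bar",onz("top",b[3],.147))
b=blobs(t,"red",(295,190,330,250))[0]; print("grip",onz("top",[b[1]],.224),onz("top",b[3],.224))
g=blobs(s,"green",(300,205,345,230))[0];gt=blobs(t,"green",(250,205,290,250))[0]; print("flag",cross(g[1],gt[1]))
g=blobs(s,"red",(320,205,360,230))[0]; print("grip2",cross(g[1],b[1]))
bl=[("jar",(446,287),.085),("amber",(509,251),.13),("washb",(481,202),.15),("wash_a",(142,201),.15),("beaker",(126,254),.085)]
for n,p,z in bl: print(n,onz("top",[p],z))
E
```

```text
top red 95.5 [310.7012 216.811 ] [22.0863  5.4111] [[306.8, 206.1], [312.2, 205.5], [314.6, 227.5], [309.2, 228.1]]
top red 51.0 [275.5 230.5] [11.  5.] [[273.0, 225.0], [278.0, 225.0], [278.0, 236.0], [273.0, 236.0]]
top green 75.5 [264.5 222. ] [12.  7.] [[261.0, 216.0], [268.0, 216.0], [268.0, 228.0], [261.0, 228.0]]
top orange 2080.5 [180.  274.5] [51.6188 51.6188] [[143.5, 274.5], [180.0, 238.0], [216.5, 274.5], [180.0, 311.0]]
top blue 10764.5 [327.5941 229.0127] [113.3821  97.6398] [[277.0, 173.9], [374.6, 170.8], [378.2, 284.2], [280.6, 287.2]]
top black 212.0 [329.9923 270.2164] [ 5.6196 46.1183] [[306.9, 268.0], [353.0, 266.8], [353.1, 272.4], [307.0, 273.6]]
side red 74.5 [334.6622 218.973 ] [ 4.7676 21.0431] [[323.9, 218.4], [344.6, 214.9], [345.4, 219.6], [324.7, 223.1]]
side green 30.5 [319.2805 217.0244] [6.0908 7.8087] [[314.5, 218.2], [319.3, 212.1], [324.1, 215.9], [319.2, 222.0]]
side orange 915.0 [264. 221.] [26. 46.] [[241.0, 208.0], [287.0, 208.0], [287.0, 234.0], [241.0, 234.0]]
side black 117.0 [286.0057 263.7206] [32.4384  5.1923] [[279.2, 248.8], [284.2, 247.4], [292.8, 278.7], [287.8, 280.0]]
lid corners [[ 0.727   0.0834  0.102 ]
 [ 0.733  -0.1559  0.102 ]
 [ 0.4563 -0.1602  0.102 ]
 [ 0.4507  0.0755  0.102 ]]
mat [[0.4813 0.3478 0.004 ]]
[[0.4809 0.4442 0.004 ]
 [0.5767 0.3476 0.004 ]
 [0.4802 0.2501 0.004 ]
 [0.3852 0.3462 0.004 ]]
bar [[ 0.4968  0.0112  0.147 ]
 [ 0.4989 -0.0961  0.147 ]
 [ 0.4859 -0.0963  0.147 ]
 [ 0.4838  0.0109  0.147 ]]
grip [[0.6089 0.0011 0.224 ]] [[ 0.6324  0.0095  0.224 ]
 [ 0.6336 -0.0023  0.224 ]
 [ 0.5855 -0.0073  0.224 ]
 [ 0.5842  0.0044  0.224 ]]
flag (array([0.5998, 0.1085, 0.1642]), np.float64(0.007449054223744522))
grip2 (array([0.6084, 0.0011, 0.2284]), np.float64(7.929015673291119e-05))
jar [[ 0.4469 -0.3298  0.085 ]]
amber [[ 0.533  -0.4721  0.13  ]]
washb [[ 0.6487 -0.4005  0.15  ]]
wash_a [[0.6567 0.3994 0.15  ]]
beaker [[0.5333 0.4607 0.085 ]]
```

```bash
cat >> h.py <<'E'
def togo(p,yaw=None):
    "remaining shift and turn in the present tool axes for tool down, tool x at yaw"
    o=readout.get_obs(); q=R.from_quat(o["tool_rot"]); 
    out=["t %.2f"%o["clock"],"pos",o["eef_pos"],"shift",q.inv().apply(np.array(p)-o["eef_pos"])]
    if yaw is not None:
        T=R.from_euler("z",yaw)*R.from_euler("x",np.pi); out+=["turn",(q.inv()*T).as_rotvec()]
    print(*out,"F",o["ft_force"],"w %.4f"%o["grip_width"])
E
python3 -m crank '0 0 -0.03 0 0 0.11 -1;0 0 -0.03 0 0 0.11 -1;0 0 -0.03 0 0 0.11 -1;0 0 0 0 0 0 -1'; python3 -c "
from h import *
togo((.609,.001,.30),.104)"
```

```text
clock: 0.53
eef_pos: [0.2082, -0.4505, 0.306]
tool_rot: [0.999, 0.043, -0.003, -0.006]
ft_force: [-0.1, -0.2, 1.4]
grip_width: 0.0857
t 0.53 pos [ 0.2082 -0.4505  0.306 ] shift [ 0.4385 -0.4149  0.0092] turn [-0.0127  0.0045 -0.0172] F [-0.0752 -0.174   1.364 ] w 0.0857
```

```bash
python3 -m crank '0.015 -0.014 0 -0.012 0.004 -0.017 -1;0.026 -0.0245 0 0 0 0 -1;0.026 -0.0245 0 0 0 0 -1;0.026 -0.0245 0 0 0 0 -1;0.026 -0.0245 0 0 0 0 -1;0.026 -0.0245 0 0 0 0 -1;0.026 -0.0245 0 0 0 0 -1;0.026 -0.0245 0 0 0 0 -1;0.026 -0.0245 0 0 0 0 -1;0.026 -0.0245 0 0 0 0 -1;0.026 -0.0245 0 0 0 0 -1;0.026 -0.0245 0 0 0 0 -1;0.026 -0.0245 0 0 0 0 -1;0.026 -0.0245 0 0 0 0 -1;0.026 -0.0245 0 0 0 0 -1;0.026 -0.0245 0 0 0 0 -1;0.015 -0.014 0 0 0 0 -1;0 0 0 0 0 0 -1'; python3 -c "
from h import *
togo((.609,.001,.30),.104)"
```

```text
clock: 2.03
eef_pos: [0.5997, 0.0062, 0.2961]
tool_rot: [0.999, 0.055, -0.002, 0.002]
ft_force: [-0.4, 0.0, -0.4]
grip_width: 0.0856
t 2.03 pos [0.5997 0.0062 0.2961] shift [ 0.0086  0.0062 -0.0039] turn [0.0031 0.0046 0.0053] F [-0.3596  0.0387 -0.3838] w 0.0856
```

```bash
python3 -m crank '0.0086 0.0062 0 0 0 0 -1;0 0 0.02 0 0 0 -1;0 0 0.02 0 0 0 -1;0 0 0.02 0 0 0 -1;0 0 0.012 0 0 0 -1;0 0 0 0 0 0 -1'; python3 - <<'E'
from h import *
togo((.609,.001,.222),.104)
cv2.imwrite("pics/a1.png",cv2.resize(viewer.camera("side")[150:330,230:430],None,fx=3,fy=3)[:,:,::-1])
E
```

```text
clock: 2.53
eef_pos: [0.6082, 0.0008, 0.2183]
tool_rot: [0.998, 0.058, -0.004, 0.002]
ft_force: [0.3, 0.1, -0.5]
grip_width: 0.0854
t 2.53 pos [0.6082 0.0008 0.2183] shift [ 0.0008 -0.0001 -0.0037] turn [0.0042 0.0077 0.0125] F [ 0.2589  0.0848 -0.5208] w 0.0854
```

View pics/a1.png

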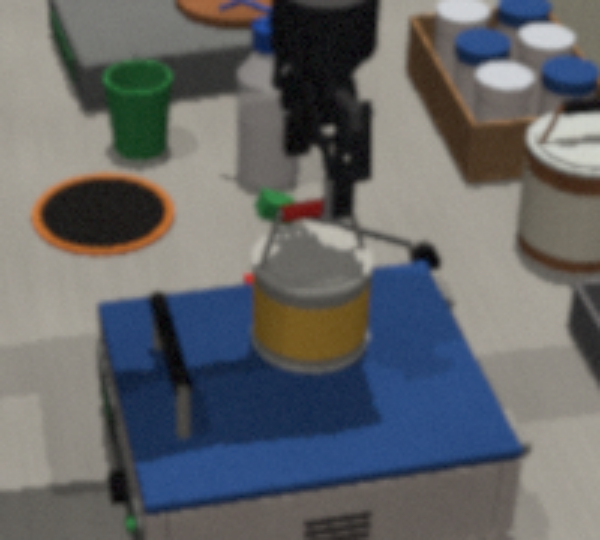

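The crop shows the near finger in front of the red grip at about (340,190). The gripper straddles the grip, so I'll close it.

```bash
python3 -m crank '0 0 -0.003 0.004 0.007 0.012 -1;0 0 0 0 0 0 0;0 0 0 0 0 0 1;0 0 0 0 0 0 1;0 0 0 0 0 0 1;0 0 0 0 0 0 1;0 0 0 0 0 0 1;0 0 0 0 0 0 1;0 0 0 0 0 0 1;0 0 0 0 0 0 1'; python3 -c "
from h import *
togo((.609,.001,.222),.104)"
```

```text
clock: 3.42
eef_pos: [0.6107, -0.0006, 0.2293]
tool_rot: [0.999, 0.051, 0.005, 0.0]
ft_force: [-0.4, -0.9, 0.8]
grip_width: -0.0002
t 3.42 pos [ 0.6107 -0.0006  0.2293] shift [-0.0016 -0.0018  0.0073] turn [ 0.0013 -0.0109 -0.0017] F [-0.3978 -0.8796  0.8208] w -0.0002
```

```bash
python3 - <<'E'
from h import *
a=cv2.resize(viewer.camera("side")[180:280,270:400],None,fx=4,fy=4);t=viewer.camera("top");b=cv2.resize(t[180:280,255:355],None,fx=4,fy=4)
cv2.imwrite("pics/a2.png",cv2.hconcat([a,b])[:,:,::-1][:,:800])
E
```

```text
(no output)
```

View pics/a2.png

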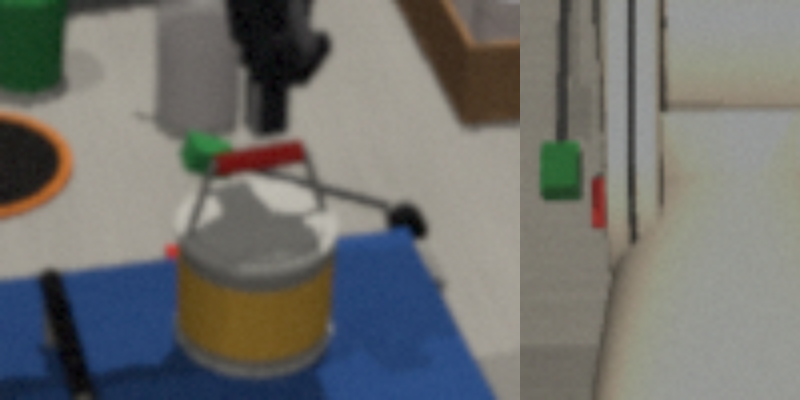

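The fingers shut on nothing. Their tips are at about (265,130) in the crop, just above the red grip, and the tin is still upright. I'll check the heights.

```bash
python3 - <<'E'
from h import *
s=viewer.camera("side"); g=blobs(s,"red",(320,205,360,235))[0]; print("side grip now",g[1],g[3].round(1).tolist())
print(proj("side",[[.6107,-.0006,.2123],[.6107,-.0006,.2293],[.6089,.0011,.224],[.6089,.0011,.231]]))
print(proj("top",[[.6089,.0011,.224]]))
togo((.609,.001,.222),.104)
E
```

```text
side grip now [334.612 219.116] [[324.0, 218.7], [344.5, 215.0], [345.3, 219.5], [324.8, 223.2]]
[[335.604  225.2001]
 [335.8551 218.9352]
 [334.8246 220.5595]
 [334.9253 217.964 ]]
[[310.6908 216.8017]]
t 3.57 pos [ 0.6106 -0.0006  0.2292] shift [-0.0015 -0.0018  0.0072] turn [ 0.0013 -0.0107 -0.0017] F [-0.4826 -0.2444 -0.2322] w -0.0001
```

```bash
python3 - <<'E'
from h import *
q=R.from_quat([.97668,.2147,-.00016,-.0009]); p=np.array([.2095,-.4534,.2169])
P=[p+q.apply([0,y,z]) for y in(-.05,0,.05) for z in(.004,.017)]
print(np.array(P));print("side",proj("side",P));print("top",proj("top",P))
print(proj("side",[[.6082,-.042,.214],[.6082,.042,.214],[.6082,-.042,.201]]))
s=np.load("s0.npy");t=np.load("t0.npy")
a=cv2.resize(s[340:460,60:180],None,fx=3.3,fy=3.3);b=cv2.resize(t[360:480,490:610],None,fx=3.3,fy=3.3)
cv2.imwrite("pics/a3.png",cv2.hconcat([a,b])[:,:,::-1])
E
```

```text
[[ 0.1885 -0.408   0.213 ]
 [ 0.1885 -0.408   0.2   ]
 [ 0.2095 -0.4534  0.2129]
 [ 0.2095 -0.4534  0.1999]
 [ 0.2305 -0.4988  0.2128]
 [ 0.2305 -0.4988  0.1998]]
side [[122.854  403.9049]
 [124.5155 409.2842]
 [135.0241 427.5207]
 [136.6331 432.9034]
 [148.2313 453.2333]
 [149.774  458.6014]]
top [[498.6056 407.2042]
 [496.4195 405.5355]
 [518.6624 397.0593]
 [516.2517 395.5174]
 [538.5354 386.9217]
 [535.906  385.5064]]
[[338.7158 235.2629]
 [330.4842 214.3934]
 [338.5013 240.0562]]
```

View pics/a3.png

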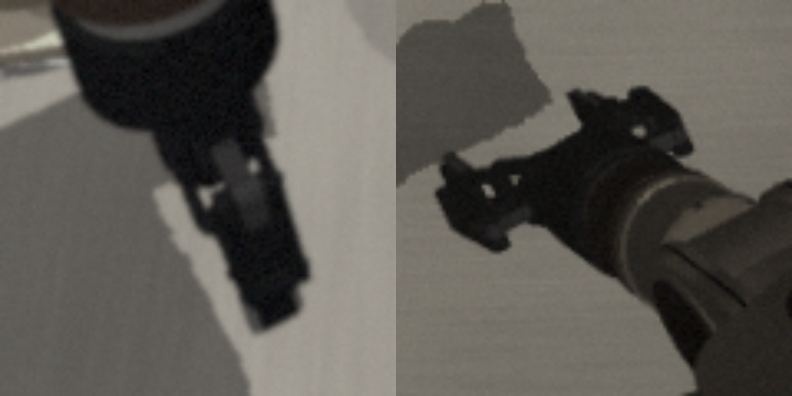

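The crop shows the near finger's tip at side (145,437) and top (545,390). That doesn't match its projected position, so I'll triangulate to find the tool offset.

```bash
python3 - <<'E'
from h import *
for a,b in(((145,437),(545,390)),((145,437),(548,394)),((122,410),(505,408)),((122,410),(508,412))): print(cross(a,b))
# shut tips now
s=viewer.camera("side"); v=cv2.cvtColor(s,cv2.COLOR_RGB2GRAY)[190:222,320:352]
print((v<50).sum(1)); print([np.where(r<50)[0].mean()+320 if (r<50).any() else 0 for r in v])
# candidates for the shut tip, ray from side at tip px
e,d=rays("side",[(336.5,212.5)])
for y in(-.02,0,.02,.04,.06): print(e+d[0]*(y-e[1])/d[0][1])
E
```

```text
(array([ 0.232 , -0.497 ,  0.2475]), np.float64(0.0006310399223766091))
(array([ 0.2291, -0.5004,  0.2534]), np.float64(0.007500898618303467))
(array([ 0.1882, -0.4211,  0.2159]), np.float64(0.001754299866415168))
(array([ 0.1855, -0.425 ,  0.2221]), np.float64(0.010088198647982804))
[20 20 22 21 21 19 17 17 16 15 13  7  7  6  6  6  6  6  6  6  6  6  5  0
  0  0  0  1  9 13 13 10]
[np.float64(339.1), np.float64(339.9), np.float64(340.5), np.float64(340.0), np.float64(340.0), np.float64(340.0), np.float64(340.0), np.float64(340.0), np.float64(339.5), np.float64(339.0), np.float64(339.0), np.float64(338.0), np.float64(338.0), np.float64(337.5), np.float64(337.5), np.float64(337.5), np.float64(337.5), np.float64(337.5), np.float64(337.5), np.float64(337.5), np.float64(337.5), np.float64(337.5), np.float64(337.0), 0, 0, 0, 0, np.float64(342.0), np.float64(339.77777777777777), np.float64(336.0769230769231), np.float64(330.6923076923077), np.float64(330.6)]
[ 0.6067 -0.02    0.2595]
[0.6117 0.     0.246 ]
[0.6168 0.02   0.2325]
[0.6218 0.04   0.219 ]
[0.6269 0.06   0.2054]
```

The start-pose tips and the shut tips both triangulate about 34 mm higher than eef_pos implies, while xy agrees. I'll open, go lower in small steps and re-check.

```bash
python3 -m crank '0 0 0 0 0 0 -1;0 0 0 0 0 0 -1;0 0 0 0 0 0 -1;0 0 0 0 0 0 -1;0 0 0 0 0 0 -1;0 0 0 0 0 0 -1;-0.0015 -0.0015 0.008 0 -0.01 0 -1;0 0 0.008 0 0 0 -1;0 0 0.008 0 0 0 -1;0 0 0.005 0 0 0 -1;0 0 0 0 0 0 -1;0 0 0 0 0 0 -1'; python3 - <<'E'
from h import *
togo((.609,.001,.188),.104)
s=viewer.camera("side");np.save("s1.npy",s)
cv2.imwrite("pics/a4.png",cv2.resize(s[160:280,270:400],None,fx=4,fy=4)[:,:,::-1])
print(proj("side",[[.609,-.043,z] for z in(.20,.21,.22,.23)]))
E
```

```text
clock: 4.62
eef_pos: [0.608, 0.0009, 0.1953]
tool_rot: [0.999, 0.051, -0.002, 0.001]
ft_force: [-0.5, 0.7, 0.3]
grip_width: 0.0856
t 4.62 pos [0.608  0.0009 0.1953] shift [ 0.0011 -0.      0.0073] turn [ 0.001   0.0035 -0.0016] F [-0.5058  0.695   0.3283] w 0.0856
[[338.9416 240.6486]
 [339.1085 236.9696]
 [339.2772 233.2538]
 [339.4476 229.5006]]
```

View pics/a4.png

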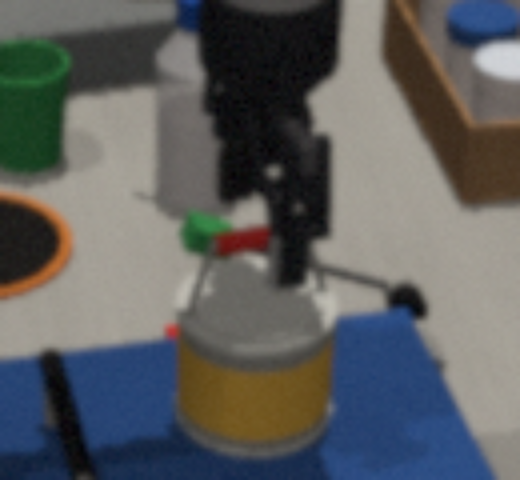

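The near tip at (342,231) means z≈0.2255 there, so the 34 mm offset is confirmed. I'll go down 7 mm and close.

```bash
python3 -m crank '0.001 0 0.004 0 0.003 0 -1;0 0 0.003 0 0 0 -1;0 0 0 0 0 0 0;0 0 0 0 0 0 1;0 0 0 0 0 0 1;0 0 0 0 0 0 1;0 0 0 0 0 0 1;0 0 0 0 0 0 1;0 0 0 0 0 0 1;0 0 0 0 0 0 1'; python3 -c "
from h import *
togo((.609,.001,.188),.104)"
```

```text
clock: 5.5
eef_pos: [0.6098, 0.0017, 0.189]
tool_rot: [0.999, 0.051, 0.001, -0.0]
ft_force: [-1.0, 1.5, -0.1]
grip_width: 0.0122
t 5.50 pos [0.6098 0.0017 0.189 ] shift [-0.0009  0.0006  0.001 ] turn [-0.0002 -0.0025 -0.0012] F [-1.0243  1.4927 -0.1039] w 0.0122
```

```bash
python3 -m crank '0 0 -0.005 0 0 0 1;0 0 -0.01 0 0 0 1;0 0 -0.01 0 0 0 1;0 0 -0.01 0 0 0 1;0 0 -0.005 0 0 0 1;0 0 0 0 0 0 1;0 0 0 0 0 0 1'; python3 - <<'E'
from h import *
togo((.481,.348,.24),.104)
s=viewer.camera("side")
cv2.imwrite("pics/a5.png",cv2.resize(s[130:280,270:400],None,fx=4,fy=4)[:,:,::-1])
E
```

```text
clock: 6.08
eef_pos: [0.6061, 0.0008, 0.2267]
tool_rot: [0.999, 0.051, -0.006, 0.0]
ft_force: [0.4, 0.3, -6.6]
grip_width: 0.0119
t 6.08 pos [0.6061 0.0008 0.2267] shift [-0.0891 -0.3582 -0.0123] turn [ 0.      0.0114 -0.0018] F [ 0.4211  0.3281 -6.6496] w 0.0119
```

View pics/a5.png

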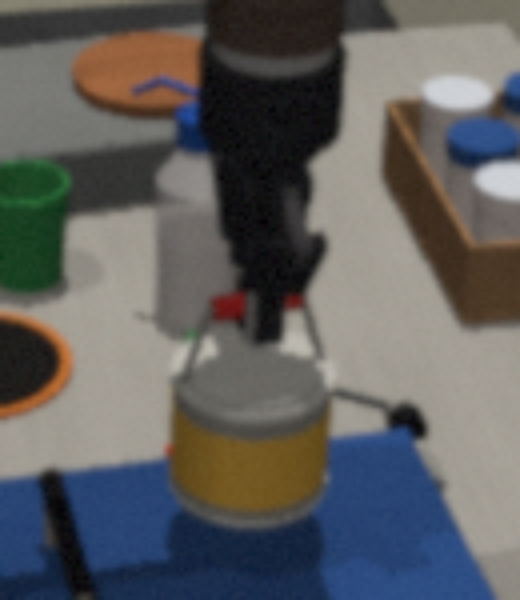

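The tin hangs upright, its foot clear of the lid at about (250,515), and the force is −6.6 N. I'll raise it over the flag's height and carry it to the mat.

```bash
python3 -m crank '0 0 -0.01 0 0.01 0 1;0 0 -0.022 0 0 0 1;0 0 -0.022 0 0 0 1;0 0 -0.015 0 0 0 1;-0.003 -0.01 -0.005 0 0 0 1;-0.005 -0.021 0 0 0 0 1;-0.007 -0.028 0 0 0 0 1;-0.007 -0.028 0 0 0 0 1;-0.007 -0.028 0 0 0 0 1;-0.007 -0.028 0 0 0 0 1;-0.007 -0.028 0 0 0 0 1;-0.007 -0.028 0 0 0 0 1;-0.007 -0.028 0 0 0 0 1;-0.007 -0.028 0 0 0 0 1;-0.007 -0.028 0 0 0 0 1;-0.007 -0.028 0 0 0 0 1;-0.005 -0.021 0 0 0 0 1;-0.003 -0.01 0 0 0 0 1;0 0 0 0 0 0 1;0 0 0 0 0 0 1'; python3 -c "
from h import *
togo((.481,.348,.091),.104)"
```

```text
clock: 7.8
eef_pos: [0.4728, 0.2026, 0.3184]
tool_rot: [0.985, 0.165, -0.015, -0.059]
ft_force: [-1.0, -0.0, -5.6]
grip_width: 0.0122
t 7.80 pos [0.4728 0.2026 0.3184] shift [ 0.0572 -0.1065  0.2414] turn [-0.1189  0.0231  0.2269] F [-1.0144 -0.0143 -5.5921] w 0.0122
```

```bash
python3 -m crank '0 0 0 0 0 0 1;0 0 0 0 0 0 1'; python3 -c "
from h import *
print(readout.get_obs()['joint_pos'],readout.get_obs()['joint_vel'])
togo((.481,.348,.30),.104)"
```

```text
clock: 7.97
eef_pos: [0.4734, 0.2021, 0.3184]
tool_rot: [0.985, 0.164, -0.014, -0.058]
ft_force: [-0.6, -0.1, -5.7]
grip_width: 0.0119
[0.3299 0.2582 0.2811 1.6026 0.1195 3.1406] [-0.0088  0.0048  0.0025 -0.0036 -0.0053  0.0009]
t 7.97 pos [0.4734 0.2021 0.3184] shift [ 0.0547 -0.1325  0.0339] turn [-0.118   0.0223  0.226 ] F [-0.6194 -0.0806 -5.7105] w 0.0119
```

Joint 6 has reached its range limit (3.14), so the tool yaw has to stay above joint 1's angle. I'll turn to yaw ≈0.75, remove the tilt, then carry on.

```bash
python3 -m crank '0 0 0 -0.03 0.006 -0.05 1;0 0 0 -0.03 0.006 -0.08 1;0 0 0 -0.03 0.006 -0.1 1;0 0 0 -0.02 0.004 -0.1 1;0 0 0 0 0 -0.07 1;0 0 0 0 0 0 1;0 0 0 0 0 0 1'; python3 -c "
from h import *
print(readout.get_obs()['joint_pos'])
togo((.481,.348,.30),.75)"
```

```text
clock: 8.55
eef_pos: [0.4763, 0.1985, 0.316]
tool_rot: [0.933, 0.36, 0.013, -0.004]
ft_force: [-0.7, 0.4, -5.5]
grip_width: 0.0123
[0.3905 0.2329 0.2473 1.5592 0.0071 2.7948]
t 8.55 pos [0.4763 0.1985 0.316 ] shift [ 0.1036 -0.1075  0.0185] turn [ 0.0023 -0.0269 -0.0126] F [-0.6768  0.3932 -5.5154] w 0.0123
```

```bash
python3 -m crank '0.008 -0.008 0 0 -0.02 0 1;0.015 -0.016 0.003 0 0 0 1;0.02 -0.021 0.003 0 0 0 1;0.02 -0.021 0.003 0 0 0 1;0.018 -0.018 0.003 0 0 0 1;0.012 -0.013 0.003 0 0 0 1;0.006 -0.006 0 0 0 0 1;0 0 0 0 0 0 1;0 0 0 0 0 0 1'; python3 - <<'E'
from h import *
print(readout.get_obs()['joint_pos'])
togo((.481,.348,.091),.75)
E
```

```text
clock: 9.3
eef_pos: [0.4857, 0.3428, 0.298]
tool_rot: [0.938, 0.348, 0.001, 0.0]
ft_force: [0.2, -1.3, -5.2]
grip_width: 0.0122
[ 0.6154  0.4239  0.4704  1.6151 -0.0016  3.0468]
t 9.30 pos [0.4857 0.3428 0.298 ] shift [-0.0005 -0.0074  0.207 ] turn [ 0.0018 -0.002  -0.0398] F [ 0.1715 -1.3227 -5.1659] w 0.0122
```

```bash
python3 -m crank '0 -0.007 0.01 0 0 -0.02 1;0 0 0.02 0 0 0 1;0 0 0.025 0 0 0 1;0 0 0.025 0 0 0 1;0 0 0.025 0 0 0 1;0 0 0.025 0 0 0 1;0 0 0.02 0 0 0 1;0 0 0.012 0 0 0 1;0 0 0.006 0 0 0 1;0 0 0 0 0 0 1;0 0 0 0 0 0 1'; python3 - <<'E'
from h import *
togo((.481,.348,.091),.75)
s=viewer.camera("side");t=viewer.camera("top")
a=cv2.resize(s[120:260,200:330],None,fx=3,fy=3);b=cv2.resize(t[205:345,110:240],None,fx=3,fy=3)
cv2.imwrite("pics/a6.png",cv2.hconcat([a,b])[:,:,::-1])
E
```

```text
clock: 10.22
eef_pos: [0.4872, 0.3323, 0.1303]
tool_rot: [0.938, 0.346, 0.005, 0.003]
ft_force: [0.5, 0.3, -5.1]
grip_width: 0.0118
t 10.22 pos [0.4872 0.3323 0.1303] shift [ 0.0052 -0.0163  0.0392] turn [ 0.0083 -0.0069 -0.0439] F [ 0.4825  0.2593 -5.0654] w 0.0118
```

View pics/a6.png

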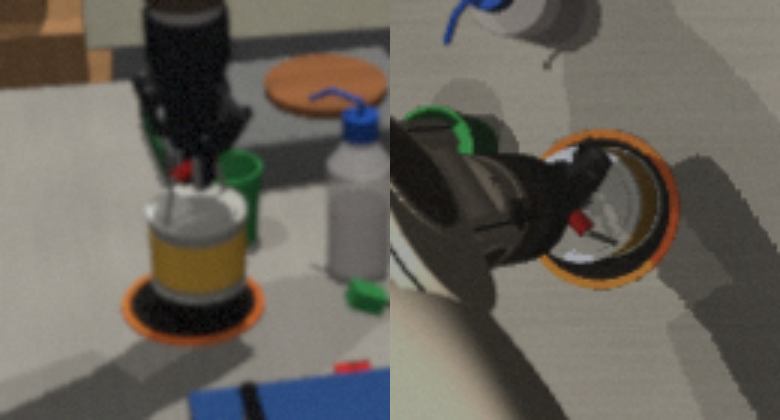

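The tin is upright over the mat with its foot at about (197,295) in the crop, a little off centre. I'll centre it and lower gently.

```bash
python3 -m crank '0.002 -0.008 0.003 0.004 -0.003 -0.02 1;0.002 -0.008 0.008 0.004 -0.003 0 1;0.001 -0.002 0.01 0 0 0 1;0 0 0.007 0 0 0 1;0 0 0.004 0 0 0 1;0 0 0 0 0 0 1;0 0 0 0 0 0 1'; python3 -c "
from h import *
togo((.481,.348,.091),.75)"
```

```text
clock: 10.9
eef_pos: [0.4807, 0.3546, 0.0993]
tool_rot: [0.934, 0.357, 0.005, -0.002]
ft_force: [0.5, -0.3, -5.1]
grip_width: 0.0119
t 10.90 pos [0.4807 0.3546 0.0993] shift [-0.0043  0.0051  0.0083] turn [ 0.0001 -0.0099 -0.0194] F [ 0.5139 -0.3307 -5.125 ] w 0.0119
```

```bash
python3 -m crank '-0.004 0.005 0.002 0 -0.009 0 1;0 0 0.002 0 0 0 1;0 0 0 0 0 0 1;0 0 0 0 0 0 1'; python3 -m crank '0 0 0.002 0 0 0 1;0 0 0 0 0 0 1';  python3 -m crank '0 0 0.002 0 0 0 1;0 0 0 0 0 0 1'; python3 -c "
from h import *
togo((.481,.348,.091),.75)"
```

```text
clock: 11.23
eef_pos: [0.4813, 0.347, 0.0948]
tool_rot: [0.934, 0.357, -0.0, 0.0]
ft_force: [-0.1, -0.1, -4.7]
grip_width: 0.0121
clock: 11.4
eef_pos: [0.4818, 0.3469, 0.0931]
tool_rot: [0.934, 0.357, 0.0, 0.0]
ft_force: [-0.9, -0.6, -5.4]
grip_width: 0.0125
clock: 11.57
eef_pos: [0.4824, 0.3474, 0.0918]
tool_rot: [0.934, 0.357, 0.001, -0.0]
ft_force: [0.3, -0.3, -5.3]
grip_width: 0.0124
t 11.57 pos [0.4824 0.3474 0.0918] shift [-0.0007 -0.0014  0.0008] turn [ 0.0005 -0.0025 -0.0207] F [ 0.3402 -0.3423 -5.2805] w 0.0124
```

```bash
python3 -m crank '0 0 0.0015 0 0 0 1;0 0 0 0 0 0 1'; python3 -m crank '0 0 0.0015 0 0 0 1;0 0 0 0 0 0 1';python3 -m crank '0 0 0.0015 0 0 0 1;0 0 0 0 0 0 1'
```

```text
clock: 11.73
eef_pos: [0.483, 0.3484, 0.0915]
tool_rot: [0.934, 0.357, 0.002, -0.001]
ft_force: [0.7, 0.7, -6.1]
grip_width: 0.0125
clock: 11.9
eef_pos: [0.4837, 0.3493, 0.0914]
tool_rot: [0.934, 0.357, 0.004, -0.001]
ft_force: [-0.6, -1.0, -5.5]
grip_width: 0.012
clock: 12.07
eef_pos: [0.484, 0.35, 0.0912]
tool_rot: [0.934, 0.357, 0.005, -0.002]
ft_force: [-0.3, 0.2, -4.7]
grip_width: 0.0121
```

```bash
python3 -m crank '-0.002 0.001 0.003 0 -0.01 0 1;0 0 0.002 0 0 0 1'; python3 -m crank '0 0 0.003 0 0 0 1;0 0 0 0 0 0 1'; python3 - <<'E'
from h import *
togo((.481,.348,.091),.75)
s=viewer.camera("side")
cv2.imwrite("pics/a7.png",cv2.resize(s[150:260,200:330],None,fx=5,fy=5)[:,:,::-1])
E
```

```text
clock: 12.23
eef_pos: [0.4845, 0.3506, 0.0912]
tool_rot: [0.934, 0.358, 0.003, -0.002]
ft_force: [-4.3, -3.7, 7.6]
grip_width: 0.0117
clock: 12.4
eef_pos: [0.4845, 0.3503, 0.0919]
tool_rot: [0.934, 0.358, 0.004, -0.002]
ft_force: [0.7, 0.5, -5.4]
grip_width: 0.0126
t 12.40 pos [0.4845 0.3503 0.0919] shift [-0.0042 -0.0007  0.0008] turn [-0.0009 -0.0097 -0.0187] F [ 0.7259  0.4871 -5.4255] w 0.0126
```

View pics/a7.png

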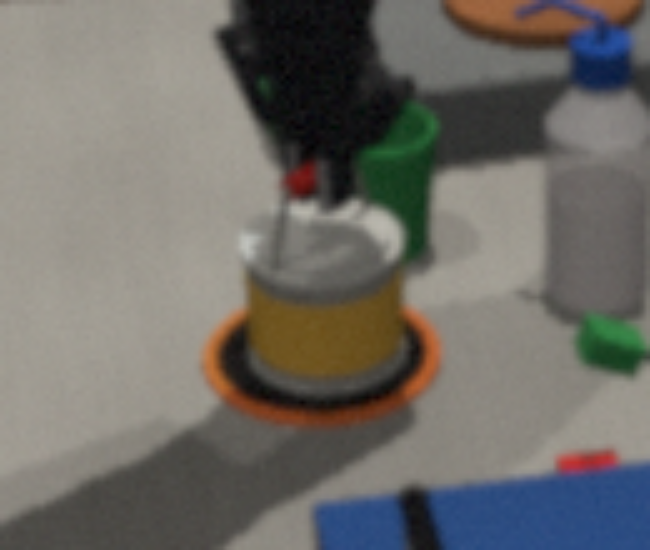

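The tin stands on the mat well inside the orange rim: its foot spans about (245–405, 390) and the mat spans 205–440. Contact was felt at +7.6 N when pressing, so I'll release.

```bash
python3 -m crank '0 0 0.001 0 0 0 0.6;0 0 0.001 0 0 0 0;0 0 0 0 0 0 -0.3;0 0 0 0 0 0 -0.6;0 0 0 0 0 0 -0.6'; python3 -m crank '0 0 -0.008 0 0 0 -0.6;0 0 -0.02 0 0 0 -0.6;0 0 -0.025 0 0 0 -0.6;0 0 -0.025 0 0 0 -0.6;0 0 -0.025 0 0 0 -0.6;0 0 -0.025 0 0 0 -0.6;0 0 -0.02 0 0 0 -0.6;0 0 0 0 0 0 -0.6'; python3 -c "
from h import *
togo((.4914,-.0426,.27),.022)"
```

```text
clock: 12.87
eef_pos: [0.4863, 0.3508, 0.0893]
tool_rot: [0.934, 0.357, 0.006, -0.002]
ft_force: [-0.4, -0.3, 0.4]
grip_width: 0.0652
clock: 13.53
eef_pos: [0.4838, 0.3485, 0.245]
tool_rot: [0.934, 0.357, 0.004, -0.002]
ft_force: [0.5, -0.6, 0.7]
grip_width: 0.0683
t 13.53 pos [0.4838 0.3485 0.245 ] shift [-0.2551  0.2964 -0.0272] turn [-0.0033 -0.0074  0.7085] F [ 0.4622 -0.6054  0.7429] w 0.0683
```

```bash
python3 -m crank '-0.01 0.012 0 0 0 -0.05 -0.6;-0.01 0.012 0 0 0 -0.1 -0.6;0 0 0 0 0 0 -0.6'; python3 - <<'E'
from h import *
s,t=viewer.camera("side"),viewer.camera("top");np.save("s2.npy",s);np.save("t2.npy",t)
fs=blobs(s,"green",(300,205,345,235)); ft=blobs(t,"green",(250,205,290,250)); ps=blobs(s,"red",(300,225,345,255)); pt=blobs(t,"red",(260,215,290,245))
for n,b in(("fs",fs),("ft",ft),("ps",ps),("pt",pt)): print(n,[(x[0],x[1],x[4][:,0].min(0),x[4][:,0].max(0)) for x in b])
hx=np.array([.7318,-.0362,.09]); ex=np.array([np.cos(.022),np.sin(.022),0]); ey=np.array([-ex[1],ex[0],0])
for n,a,b in(("flag",fs,ft),("ptr",ps,pt)):
    P,r=cross(a[0][1],b[0][1]); d=P-hx; X=d@ex; print(n,P,r,"x",X,"y",d@ey,"z",d[2],"R",np.hypot(X,d[2]),"ang",np.arctan2(d[2],-X))
# tin on mat, predicted projections of flag centre for several angles
for c in(0,.006):
  for a in(.3,.4,.5,.6):
    P=hx+ex*(-.14*np.cos(a)+c*np.sin(a))+ey*.15+np.array([0,0,.14*np.sin(a)+c*np.cos(a)]); print(c,a,P,proj("side",P)[0],proj("top",P)[0])
w=np.hstack([cv2.resize(s[190:270,210:345],None,fx=3,fy=3,interpolation=2),cv2.resize(t[205:285,155:285],None,fx=3,fy=3,interpolation=2)])
cv2.imwrite("pics/a8.png",w[:,:,::-1])
togo((.4914,-.0426,.27),1.593)
E
```

```text
clock: 13.78
eef_pos: [0.4866, 0.3181, 0.2474]
tool_rot: [0.903, 0.43, 0.007, -0.002]
ft_force: [0.6, 0.7, 0.1]
grip_width: 0.0682
fs [(68.0, array([321.8, 218.6]), array([316, 214]), array([327, 223]))]
ft [(80.5, array([265., 222.]), array([261, 216]), array([269, 228]))]
ps [(14.0, array([317., 242.]), array([312, 241]), array([322, 243]))]
pt [(51.5, array([275.5, 230.5]), array([273, 225]), array([278, 236]))]
flag [0.603  0.1074 0.1597] 0.0016821585833613822 x -0.12561168448901033 y 0.14634931053150996 z 0.06968409694720687 R 0.14364598375003182 ang 0.5064889065998588
ptr [0.5873 0.0873 0.1046] 0.0009682369007712031 x -0.14175849547049266 y 0.12660034695112235 z 0.014584527534149155 R 0.14250676994954325 ang 0.10252220357511344
0 0.3 [0.5948 0.1108 0.1314] [318.4355 227.5409] [264.6582 226.8411]
0 0.4 [0.5996 0.1109 0.1445] [320.3933 222.9857] [264.0566 224.3739]
0 0.5 [0.6057 0.1111 0.1571] [322.8744 218.5089] [263.4531 221.3182]
0 0.6 [0.613  0.1112 0.169 ] [325.858  214.1624] [262.8552 217.6916]
0.006 0.3 [0.5966 0.1109 0.1371] [319.1619 225.5748] [264.4005 225.9069]
0.006 0.4 [0.6019 0.111  0.15  ] [321.3478 221.0424] [263.7967 223.1839]
0.006 0.5 [0.6085 0.1111 0.1624] [324.0494 216.6108] [263.1941 219.8783]
0.006 0.6 [0.6164 0.1113 0.174 ] [327.243  212.3319] [262.6002 216.0116]
t 13.88 pos [0.4864 0.3199 0.247 ] shift [-0.2772  0.2331 -0.0266] turn [ 0.0062 -0.0131 -0.7069] F [-0.1423  0.8428 -0.5042] w 0.0682
```

View pics/a8.png

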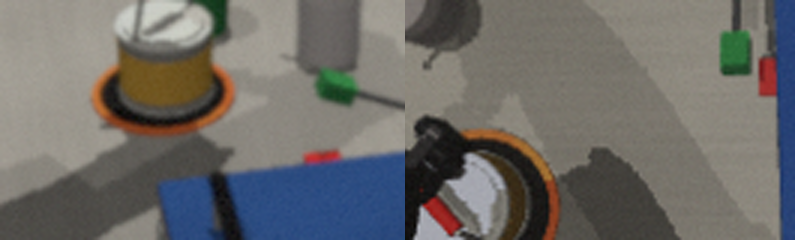

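The tin stands upright on the mat in both views. The flag centroid is at side (321.8,218.6) and top (265,222), giving an angle of about 0.46. Next I'll turn the jaws across the bar.

```bash
python3 -m crank '0 0 0 0.006 -0.012 -0.08 -0.6;0 0 0 0 0 -0.11 -0.6;0 0 0 0 0 -0.11 -0.6;0 0 0 0 0 -0.11 -0.6;0 0 0 0 0 -0.11 -0.6;0 0 0 0 0 -0.11 -0.6;0 0 0 0 0 -0.06 -0.6;0 0 0 0 0 0 -1;0 0 0 0 0 0 -1'; python3 -c "
from h import *
togo((.4914,-.0426,.2),1.593)"
```

```text
clock: 14.63
eef_pos: [0.4836, 0.3254, 0.2408]
tool_rot: [0.697, 0.717, -0.003, -0.005]
ft_force: [-0.2, -0.7, -0.1]
grip_width: 0.0852
t 14.63 pos [0.4836 0.3254 0.2408] shift [-0.3681 -0.0021  0.0401] turn [-0.0112 -0.0021  0.0059] F [-0.2326 -0.6914 -0.1226] w 0.0852
```

```bash
python3 -m crank '-0.01 0 0 -0.01 0 0 -1;-0.025 0 0 0 0 0 -1;-0.03 0 0 0 0 0 -1;-0.03 0 0 0 0 0 -1;-0.03 0 0 0 0 0 -1;-0.03 0 0 0 0 0 -1;-0.03 0 0 0 0 0 -1;-0.03 0 0 0 0 0 -1;-0.03 0 0 0 0 0 -1;-0.03 0 0 0 0 0 -1;-0.03 0 0 0 0 0 -1;-0.03 0 0 0 0 0 -1;-0.02 0 0 0 0 0 -1;-0.01 0 0 0 0 0 -1;0 0 0 0 0 0 -1;0 0 0 0 0 0 -1'; python3 -c "
from h import *
togo((.4914,-.0426,.118),1.593)"
```

```text
clock: 15.97
eef_pos: [0.4893, -0.0481, 0.2343]
tool_rot: [0.707, 0.707, -0.0, -0.003]
ft_force: [-0.1, 0.4, 0.3]
grip_width: 0.0856
t 15.97 pos [ 0.4893 -0.0481  0.2343] shift [0.0051 0.0026 0.1163] turn [-0.0049 -0.0039 -0.0227] F [-0.1146  0.4085  0.2756] w 0.0856
```

```bash
python3 -m crank '0.005 0.003 0.01 -0.005 -0.004 -0.02 -1;0 0 0.02 0 0 0 -1;0 0 0.025 0 0 0 -1;0 0 0.025 0 0 0 -1;0 0 0.02 0 0 0 -1;0 0 0.01 0 0 0 -1;0 0 0 0 0 0 -1;0 0 0 0 0 0 -1'; python3 - <<'E'
from h import *
togo((.4914,-.0426,.113),1.593)
s=viewer.camera("side")
cv2.imwrite("pics/a9.png",cv2.resize(s[180:340,230:420],None,fx=4,fy=3.75)[:,:,::-1])
E
```

```text
clock: 16.63
eef_pos: [0.4951, -0.0304, 0.1214]
tool_rot: [0.696, 0.718, 0.003, 0.0]
ft_force: [0.4, -0.5, 0.3]
grip_width: 0.0853
t 16.63 pos [ 0.4951 -0.0304  0.1214] shift [-0.0121 -0.0041  0.0083] turn [ 0.0052 -0.0042  0.0077] F [ 0.3722 -0.5404  0.2766] w 0.0853
```

View pics/a9.png

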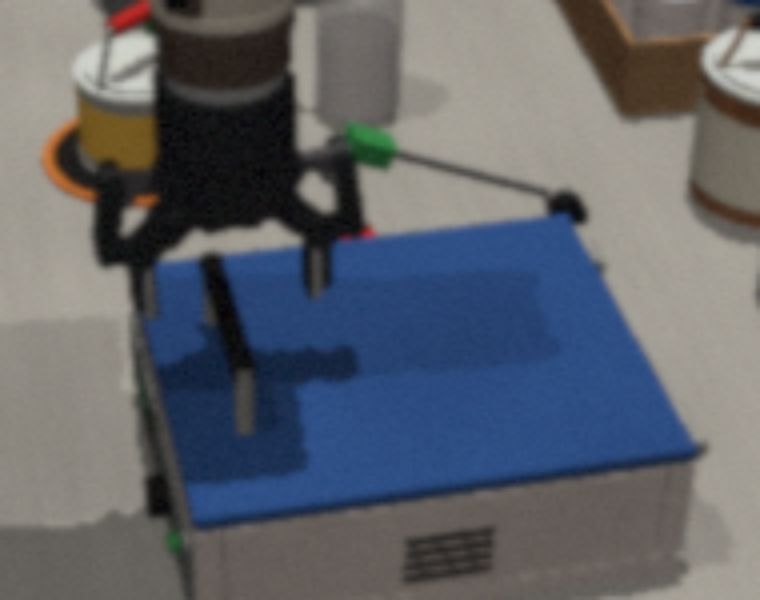

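The fingers straddle the bar, with tips at (150,315) and (315,295) and the bar midway at about (228,312). I'll fine-align, lower 10 mm and close.

```bash
python3 -m crank '-0.01 -0.004 0.004 0.005 -0.004 0.007 -1;-0.001 0 0.005 0 0 0 -1;0 0 0 0 0 0 -0.5;0 0 0 0 0 0 0;0 0 0 0 0 0 0.6;0 0 0 0 0 0 1;0 0 0 0 0 0 1;0 0 0 0 0 0 1;0 0 0 0 0 0 1;0 0 0 0 0 0 1'; python3 -c "
from h import *
togo((.4914,-.0426,.112),1.593)"
```

```text
clock: 17.52
eef_pos: [0.4907, -0.0422, 0.1165]
tool_rot: [0.699, 0.715, 0.0, 0.001]
ft_force: [0.6, 0.4, -1.0]
grip_width: 0.0121
t 17.52 pos [ 0.4907 -0.0422  0.1165] shift [-0.0004  0.0007  0.0045] turn [0.0015 0.0007 0.0001] F [ 0.5521  0.3509 -0.9511] w 0.0121
```

```bash
cat >> h.py <<'E'
def lid():
    o=readout.get_obs(); d=o["eef_pos"]-np.array([.4907,-.0422,.1165]); a0=np.arctan2(.057,.24)
    X=.24-(d[0]*np.cos(.022)+d[1]*np.sin(.022)); Z=.057+d[2]
    print("t %.2f lid %.3f R err %.4f w %.4f"%(o["clock"],np.arctan2(Z,X)-a0,np.hypot(X,Z)-np.hypot(.24,.057),o["grip_width"]),o["eef_pos"],"F",o["ft_force"],"q",o["joint_pos"])
E
python3 -m crank '0 0.0025 -0.0095 0 0 0 1;0 0.0028 -0.0095 0 0 0 1;0 0.0033 -0.0093 0 0 0 1;0 0.0035 -0.0092 0 0 0 1;0 0 0 0 0 0 1'; python3 -c "
from h import *
lid();togo((.4914,-.0426,.112),1.593)"
```

```text
clock: 17.93
eef_pos: [0.5004, -0.0419, 0.1498]
tool_rot: [0.699, 0.715, -0.004, -0.003]
ft_force: [-0.4, -0.4, -6.1]
grip_width: 0.0118
t 17.93 lid 0.140 R err 0.0007 w 0.0118 [ 0.5004 -0.0419  0.1498] F [-0.4391 -0.4356 -6.0659] q [-0.0827  0.2925 -0.1068  1.1807 -0.0015  1.4653]
t 17.93 pos [ 0.5004 -0.0419  0.1498] shift [-0.0004 -0.0087  0.0379] turn [-0.0092  0.0006  0.0006] F [-0.4391 -0.4356 -6.0659] w 0.0118
```

Works as expected: −6 N, on the arc. Continuing.

```bash
python3 -m crank '0 0.0037 -0.0093 -0.005 0 0 1;0 0.004 -0.009 0 0 0 1;0 0.0043 -0.0089 0 0 0 1;0 0.0047 -0.0087 0 0 0 1;0 0.005 -0.0085 0 0 0 1;0 0.0054 -0.0083 0 0 0 1;0 0 0 0 0 0 1;0 0 0 0 0 0 1'; python3 - <<'E'
from h import *
lid()
s,t=viewer.camera("side"),viewer.camera("top");np.save("s3.npy",s);np.save("t3.npy",t)
for n,b in(("fs",blobs(s,"green",(300,200,345,235))),("ft",blobs(t,"green",(250,205,290,250))),("ps",blobs(s,"red",(300,205,345,255),3)),("pt",blobs(t,"red",(260,205,290,245)))): print(n,[(x[0],x[1],x[4][:,0].min(0),x[4][:,0].max(0)) for x in b])
w=np.hstack([cv2.resize(s[190:270,270:370],None,fx=4,fy=4,interpolation=2),cv2.resize(t[195:275,235:335],None,fx=4,fy=4,interpolation=2)])
cv2.imwrite("pics/b1.png",w[:,:,::-1])
E
```

```text
clock: 18.6
eef_pos: [0.5241, -0.0412, 0.1979]
tool_rot: [0.699, 0.715, -0.008, -0.008]
ft_force: [1.4, -0.8, -10.2]
grip_width: 0.0117
t 18.60 lid 0.357 R err 0.0019 w 0.0117 [ 0.5241 -0.0412  0.1979] F [  1.361   -0.769  -10.2471] q [-0.0772  0.3199  0.0604  1.3345 -0.0022  1.4707]
fs [(23.0, array([324. , 220.5]), array([320, 216]), array([327, 222]))]
ft [(76.0, array([264.5, 222. ]), array([261, 216]), array([268, 228]))]
ps [(15.0, array([321.4706, 225.1176]), array([317, 223]), array([326, 227]))]
pt [(54.0, array([273.5, 224.5]), array([271, 219]), array([276, 230]))]
```

View pics/b1.png

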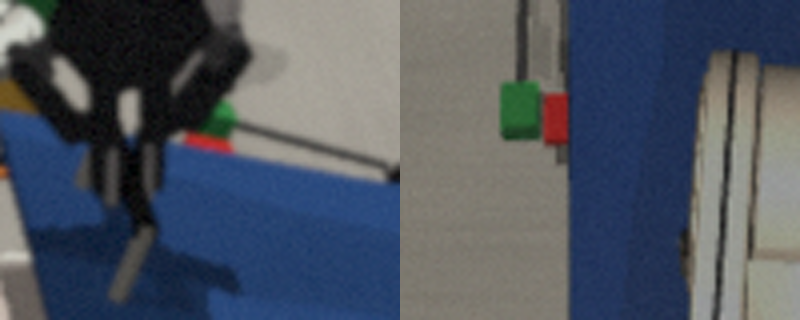

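The crop shows the red pointer just below and beside the green flag in the side view. In the top view the pointer, at row 224.5, is about 2 px short of the flag's row, 222. That is my 12th picture, so the rest is numeric.

```bash
cat >> h.py <<'E'
hx=np.array([.7318,-.0362,.09]); ex=np.array([np.cos(.022),np.sin(.022),0]); ey=np.array([-ex[1],ex[0],0])
def at(a,y,c): return hx+ex*(-.14*np.cos(a)+c*np.sin(a))+ey*y+np.array([0,0,.14*np.sin(a)+c*np.cos(a)])
def soft(im,ch,roi):
    x0,y0,x1,y1=roi; f=im[y0:y1,x0:x1].astype(float); o=[i for i in range(3) if i!=ch]
    w=f[...,ch]-f[...,o].max(2); w=np.where(w>12,w,0); w=np.minimum(w,.5*w.max())  # saturate: shaded faces count too
    yy,xx=np.mgrid[y0:y1,x0:x1]; return np.array([(w*xx).sum(),(w*yy).sum()])/w.sum()
E
python3 - <<'E'
from h import *
s2,t2,s3,t3,t0=[np.load(f"{n}.npy") for n in("s2","t2","s3","t3","t0")]
fs=soft(s2,1,(310,208,334,230)); ft=np.mean([soft(t,1,(254,208,275,236)) for t in(t0,t2,t3)],0)
print("flag soft",fs,ft); P,r=cross(fs,ft); d=P-hx; print(P,r,"local",d@ex,d@ey,d[2],np.hypot(d@ex,d[2]))
for c in(0,.003,.006): print("c",c,"ang",np.arctan2(d[2],-(d@ex))-np.arctan2(c,.14))
p0=np.mean([soft(t,0,(268,218,282,244)) for t in(t0,t2)],0); p3=soft(t3,0,(266,212,282,238)); print("ptr top",p0,p3,"side",soft(s3,0,(308,212,334,235)))
for c in(0,.003,.006,.009): print("c",c,"a=0",proj("top",at(0,.1266,c))[0],"a=.357",proj("top",at(.357,.1266,c))[0],"side",proj("side",at(.357,.1266,c))[0])
print("pointer target if beside flag: top",proj("top",P-ey*.0198)[0],"side",proj("side",P-ey*.0198)[0])
for a in(.4,.44,.48,.52): print(a,"flag c=0",proj("side",at(a,.1463,0))[0],proj("top",at(a,.1463,0))[0],"c=6",proj("side",at(a,.1463,.006))[0],proj("top",at(a,.1463,.006))[0])
E
```

```text
flag soft [321.6307 218.0801] [264.556  221.9243]
[0.6029 0.1083 0.1606] 0.0020280587803053617 local -0.12565926874502692 0.14731460792759582 0.07061166030786384 0.14413971830473393
c 0 ang 0.5119560398152223
c 0.003 ang 0.4905307473666877
c 0.006 ang 0.46912510714649497
ptr top [275.325  230.3541] [273.4102 224.2625] side [321.6124 225.0353]
c 0 a=0 [275.9101 230.3888] a=.357 [274.2369 225.2185] side [321.5777 230.2387]
c 0.003 a=0 [275.8167 230.3042] a=.357 [274.1311 224.6788] side [322.0141 229.254 ]
c 0.006 a=0 [275.7228 230.2193] a=.357 [274.0247 224.1364] side [322.4514 228.2672]
c 0.009 a=0 [275.6284 230.1339] a=.357 [273.9179 223.5915] side [322.8897 227.2782]
pointer target if beside flag: top [273.0383 222.1074] side [323.8558 222.4954]
0.4 flag c=0 [320.7229 223.8116] [265.6322 224.3279] c=6 [321.6801 221.8658] [265.3797 223.1377]
0.44 flag c=0 [321.6562 222.0062] [265.3975 223.1752] c=6 [322.7029 220.0758] [265.1448 221.8841]
0.48 flag c=0 [322.6723 220.2167] [265.1628 221.9292] c=6 [323.8071 218.3052] [264.9104 220.5383]
0.52 flag c=0 [323.7698 218.4463] [264.9286 220.5911] c=6 [324.9911 216.5573] [264.6771 219.1019]
```

```bash
python3 -m crank '0 0.005 -0.007 -0.008 0 0 1;0 0.005 -0.007 0 0 0 1;0 0.003 -0.004 0 0 0 1;0 0 0 0 0 0 1;0 0 0 0 0 0 1'; python3 - <<'E'
from h import *
lid()
T=[viewer.camera("top") for _ in range(3)]; s=viewer.camera("side")
print("ptr top",np.mean([soft(t,0,(264,208,282,236)) for t in T],0),"flag",np.mean([soft(t,1,(254,208,269,236)) for t in T],0),"side flag/ptr",[(b[0],b[1]) for b in blobs(s,"green",(310,205,335,235),3)+blobs(s,"red",(310,205,335,235),3)])
for a in(.40,.42,.44,.46,.48): print(a,"ptr",proj("top",at(a,.1266,.006))[0],"flag",proj("top",at(a,.1473,.006))[0])
print("side bias: bar",proj("side",[.4914,-.0426,.147])-[286.0,263.7],"mat",proj("side",[.4813,.3478,.004])-[264,221],"grip",proj("side",[.6089,.0011,.224])-[334.6,219.1])
lid()
E
```

```text
clock: 19.12
eef_pos: [0.5358, -0.0409, 0.2145]
tool_rot: [0.699, 0.715, -0.007, -0.008]
ft_force: [0.9, -0.4, -11.0]
grip_width: 0.0118
t 19.12 lid 0.439 R err 0.0023 w 0.0118 [ 0.5358 -0.0409  0.2145] F [  0.9366  -0.3604 -10.97  ] q [-0.0753  0.3344  0.1245  1.3823 -0.0014  1.4728]
ptr top [273.2142 221.9314] flag [264.068  221.9533] side flag/ptr [(18.5, array([322.1615, 216.7077])), (12.0, array([323.5, 221.5]))]
0.4 ptr [273.8111 222.8916] flag [264.9518 223.1502]
0.42 ptr [273.7116 222.2757] flag [264.8334 222.535 ]
0.44 ptr [273.612  221.6367] flag [264.7151 221.8967]
0.46 ptr [273.5124 220.9746] flag [264.5969 221.2353]
0.48 ptr [273.4128 220.2897] flag [264.479 220.551]
side bias: bar [[0.5222 1.6153]] mat [[0.3663 0.6267]] grip [[0.2246 1.4595]]
t 19.32 lid 0.437 R err 0.0023 w 0.0120 [ 0.5356 -0.0409  0.2142] F [  0.2585   0.1692 -11.9006] q [-0.0754  0.3341  0.1233  1.3815 -0.0014  1.4728]
```

```bash
python3 -m crank '0 0.0018 -0.0025 -0.004 0 0 1;0 0.001 -0.0015 0 0 0 1'; python3 - <<'E'
from h import *
lid()
T=[viewer.camera("top") for _ in range(10)]
print("ptr top",np.mean([soft(t,0,(264,208,282,236)) for t in T],0),"flag",np.mean([soft(t,1,(254,208,269,236)) for t in T],0))
lid()
t=T[-1]; m=blobs(t,"orange",(140,235,220,310)); print("mat",m[0][1]); r=[b for b in blobs(t,"red",(140,220,230,310))]; print("tin grip",onz("top",[r[0][1]],.126))
for n,c,roi,p in(("wash_a","blue",(120,180,165,225),None),("wash_b","blue",(460,185,500,225),None),("beaker","green",(100,230,150,275),None)):
    print(n,blobs(np.load("t0.npy"),c,roi)[0][1],blobs(t,c,roi)[0][1])
d=cv2.absdiff(t,np.load("t0.npy"))[225:310,425:530].max(2); print("jar/amber changed px",(d>60).sum())
E
```

```text
clock: 19.48
eef_pos: [0.538, -0.0408, 0.2173]
tool_rot: [0.699, 0.715, -0.007, -0.007]
ft_force: [-1.6, 0.6, -8.6]
grip_width: 0.0119
t 19.48 lid 0.453 R err 0.0024 w 0.0119 [ 0.538  -0.0408  0.2173] F [-1.5767  0.6159 -8.6452] q [-0.0751  0.3357  0.1336  1.3877 -0.0011  1.4731]
ptr top [273.0712 221.1864] flag [264.0719 221.9506]
t 19.98 lid 0.455 R err 0.0025 w 0.0121 [ 0.5382 -0.0408  0.2177] F [ 0.0905 -0.5823 -7.5925] q [-0.0751  0.3352  0.1339  1.3878 -0.001   1.4731]
mat [182.3393 274.4954]
tin grip [[0.4857 0.3505 0.126 ]]
wash_a [135.7514 204.1156] [139.0655 206.6259]
wash_b [483.5 207. ] [482. 208.]
beaker [124. 254.] [126.2015 254.6952]
jar/amber changed px 0
```

```bash
python3 -m crank '0 -0.0007 0.0007 0 0 0 1'; python3 - <<'E'
from h import *
lid()
T=[viewer.camera("top") for _ in range(6)]
p=np.mean([soft(t,0,(264,208,282,236)) for t in T],0);f=np.mean([soft(t,1,(254,208,269,236)) for t in T],0);print("ptr",p,"flag",f)
lid()
t0=np.load("t0.npy");s0=np.load("s0.npy");t=T[-1];s=viewer.camera("side")
g=lambda i,r:cv2.cvtColor(i,cv2.COLOR_RGB2GRAY)[r[1]:r[3],r[0]:r[2]].astype(float)
for n,a,b,r in(("wash_a top",t0,t,(120,180,165,225)),("beaker top",t0,t,(105,235,148,275)),("wash_b top",t0,t,(455,185,500,225)),("wash_a side",s0,s,(305,145,340,200)),("beaker side",s0,s,(262,165,292,206))):
    print(n,cv2.phaseCorrelate(g(a,r),g(b,r)),(abs(g(a,r)-g(b,r))>40).sum())
E
```

```text
clock: 20.07
eef_pos: [0.5378, -0.0409, 0.2173]
tool_rot: [0.699, 0.715, -0.006, -0.006]
ft_force: [2.5, -0.6, -10.3]
grip_width: 0.012
t 20.07 lid 0.453 R err 0.0025 w 0.0120 [ 0.5378 -0.0409  0.2173] F [  2.4645  -0.5642 -10.2651] q [-0.0752  0.3338  0.1309  1.3851 -0.001   1.473 ]
ptr [273.107  221.3721] flag [264.0689 221.9609]
t 20.37 lid 0.451 R err 0.0025 w 0.0120 [ 0.5376 -0.0409  0.2171] F [ 1.4425 -0.9806 -9.5168] q [-0.0753  0.3341  0.1306  1.3853 -0.001   1.473 ]
wash_a top ((0.4913652284733345, 0.571455411676304), 0.9991675540175288) 0
beaker top ((0.49150262045826665, -0.06488697524834564), 0.9758819784212089) 0
wash_b top ((0.5161478437001534, 0.06585053526982776), 0.9856002801711481) 0
wash_a side ((2.08736935328427, 0.7151463655815782), 0.21409211494708275) 1085
beaker side ((-7.089432388440581, -28.607469287523443), 0.010192586186768887) 349
```

```bash
python3 -m crank '0 -0.0006 0.0008 0 0 0 1'; python3 - <<'E'
from h import *
lid()
for k in range(3):
    T=[viewer.camera("top") for _ in range(6)]
    print("ptr",np.mean([soft(t,0,(264,208,282,236)) for t in T],0),"flag",np.mean([soft(t,1,(254,208,269,236)) for t in T],0)); lid()
E
```

```text
clock: 20.5
eef_pos: [0.5372, -0.0409, 0.2164]
tool_rot: [0.699, 0.715, -0.006, -0.006]
ft_force: [0.8, -0.5, -8.9]
grip_width: 0.0117
t 20.50 lid 0.448 R err 0.0025 w 0.0117 [ 0.5372 -0.0409  0.2164] F [ 0.7618 -0.4604 -8.9482] q [-0.0753  0.333   0.1275  1.3829 -0.001   1.4728]
ptr [273.1703 221.6361] flag [264.0723 221.9555]
t 20.80 lid 0.447 R err 0.0025 w 0.0115 [ 0.537  -0.0409  0.2162] F [ 0.8446 -0.629  -9.7278] q [-0.0753  0.3332  0.1272  1.3828 -0.0011  1.4728]
ptr [273.1743 221.6488] flag [264.0717 221.9486]
t 21.10 lid 0.447 R err 0.0025 w 0.0118 [ 0.537  -0.0409  0.2162] F [ 1.3417 -0.1377 -9.2167] q [-0.0753  0.3332  0.1272  1.3828 -0.001   1.4729]
ptr [273.177  221.6578] flag [264.0707 221.9475]
t 21.40 lid 0.447 R err 0.0025 w 0.0118 [ 0.537  -0.0409  0.2163] F [ 1.4268 -0.4781 -9.2091] q [-0.0753  0.3331  0.1273  1.3828 -0.0011  1.4728]
```

The pointer-to-flag row difference is −0.29 px and the model expects −0.26 px when they are level. The hold is stable, so I'm handing in.

```bash
python3 -c "
from workcell import order; print(order.job_done())"
```

```text
the job is handed in; nothing more can be done
None
```

I moved the tin by its red handle onto the mat, then raised the lid by its bar to the flag. The job was handed in at 21.4 s with the gripper still holding the lid.

**Final checks**
- **Tin:** it stands upright at about (0.486, 0.350), roughly 5 mm from the mat's centre. That leaves about 20 mm of mat all round.
- **Lid:** it held steady at about 0.447 rad from the arm's position, with about 9 N on the bar and no drift over the last 0.6 s. In the top view the pointer is level with the flag to about 0.03 px, where 1 px is roughly 0.03 rad. The flag did not move in that view.
- **Other things on the bench:** the top view shows no change around either wash bottle, the beaker, the jar or the amber bottle.

**What went wrong or disagreed**
- **First grasp missed:** the fingertips sat about 34 mm higher than the reported tool position implied. I measured this in the pictures and corrected for it.
- **Tin tilted in transit:** joint 6 reached its range limit while I carried the tin, which tilted it about 0.12 rad. I turned the tool and straightened it before placing.
- **Flag angle:** the top view gave about 0.44 rad. The side view gave about 0.485 as read, or 0.44–0.45 after correcting for its row bias of about 1.5 px.
- **Bystander checks:** two centroid checks in the top view had shifted 2–4 px (wash bottle A and the beaker), but comparing the pictures directly showed no change. The same comparison in the side view was no use because the arm was in the way.

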